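# Work the drying wedge out from under the heavy hinged board

### The arm

A 6-joint arm with a two-finger parallel gripper is mounted at the origin on a cart in front of the work surface, level with it; the furniture and walls round the work are solid. World frame = base frame: x ahead of the robot, y to its left, z up, the work surface at z = 0. Lengths are in m, angles in rad, forces in N, time in s.
With the tool pointing down it reaches from about 0.35 to 0.875 m from the base axis. Payload 15.5 kg.
Tool frame: the origin (TCP) lies midway between the tips of the shut fingers; the grasp point (between the pads) lies 19 mm behind it; z points along the fingers, y is the line along which they close (so a half turn about z gives the same grasp; the last joint's range is limited). The gripper opens to 85 mm and grips with 20 to 120 N. Pads are 22 mm wide; open, the fingers measure 114 mm over their backs; the gripper's body (76 mm by 85 mm) begins 54 mm behind the grasp point. The pads swing forward as they close: fully open they stand 13 mm farther back than shut.
Start: joints at [-1.405, 0.494, 1.345, -0, 1.302, -0.096], TCP at [0.162, -0.604, 0.231] pointing down, gripper open.
Joint ranges: [-2.91, 2.91], [-0.82, 2.16], [0.22, 2.67], [-1.22, 4.37], [0.12, 2.79], [-3.08, 3.08]. Speed limits (rad/s): [1.89, 1.89, 2.57, 3.01, 3.01, 3.01].

### API

Orientations are given as [roll, pitch, yaw] about the fixed x, y, z axes, in that order (R = Rz(yaw) Ry(pitch) Rx(roll)).
In Python, from workcell import env gives the robot as it stands.
- The arm moves only by the tool carry_out, never from a script. Its argument "increments" is a list that holds one entry, the list of rows, each a list of 7 numbers: the turn, a rotation vector about the tool's x, y, z in units of 10 degrees (1.0 is 10 degrees), then the shift along the tool's x, y, z in mm, then the gripper command: -1 is fully open, 1 is shut, values between are in proportion. A call has 1 to 20 rows; each row is the pose to reach, as a shift and turn from the pose commanded when the call began, along the tool's axes at that moment; what a row does not reach only later rows make up. A row lasts 1/8 s, in which the tool goes at most 62.5 mm and 10.7 degrees, less where a joint would pass 70% of its speed; a pose out of reach is approached as far as the arm can. A call with a gripper value outside its range is refused whole. The fingers move at their own pace and stop on an object; "squeeze" is the grip in N (left out, the last holds). Time passes only in rows, so rows that repeat a pose let the fingers close. It gives the time, the measured TCP pose, the force, the opening and the grip force at its end, in the units of the state.
- env.get_state(): the state, without advancing time (a new reading comes with each control period).
- env.snapshot(name): name is "scene" or "side" or "wrist"; returns (picture, depth): 384x512x3 uint8, red, green, blue; 384x512 float32, m along the optical axis (not along the pixel's ray), 0 where there is no reading.
- env.camera_params(name): a dict with "fx", "fy", "cx", "cy" (pixels), "extrinsics" (4x4, takes a point from camera to world coordinates). Camera axes: x right, y down, z forward; pixel columns grow to the right and rows downward; lengths in m; the calibration is good to about 2 mm. The wrist camera is an equidistant fisheye: a pixel r from the principal point sees the ray r / f radians off the axis. A picture is of the moment at which its call begins: read the wrist's pose just before it. camera_params takes no time and is no camera call; for the wrist camera it gives the pose at the moment of the call.
- env.finish_job(): hands the job in; it is judged then, once.
The state is a dict: "time_s": time; "qpos": joint angles; "joint_velocities": joint speeds; "joint_efforts": joint torques, N m; "position": TCP position; "eef_rot": TCP orientation; "force": force on the tool from outside, world axes, zero at the start; "moment": the same for the moment, N m; "width": finger opening in m; "grasp_force": force on a finger pad.
Only numpy, scipy, OpenCV 4.12 (cv2) and the standard library are available. Lean on these libraries where they do the work, as an engineer would, in place of code of your own. Each camera call takes 0.05 s, during which the arm holds its last target. There are 200 camera calls.

### The job

The heavy hinged oak board has dried propped up on its wooden wedge. First stand the salt shaker that blocks the wedge's way upright on the empty glass board, then work the wedge straight back out in small tugs of about 2 cm, pausing half a second after each, so that the oak board comes down gently, without a bang, and lies fully down. Lay the wedge, flat side down, on the glass board beside the shaker too (set both down, do not drop them), and leave the tin, the garlic bulb and the pepper mill standing where they are.

Things in the scene. Friction and masses are not known exactly. Their poses are not given: they have to be found in the camera images.
- oak_board (a joint): Angle (rad) of the heavy chopping board, a plain oak slab 165 deep (front edge to hinge) x 240 wide x 20 thick, about 1.6 kg, hinged at its back edge to a fixed rail. 0 = fully down, underside 5 mm above the worktop; grows as the front edge rises. It starts at about 0.13 to 0.20, its front edge resting on the wedge's slope. It turns freely and falls when nothing holds it up.
- board_edge (a point): Middle of the lower front edge of the oak board. Its y axis runs along the 240 mm front edge; its x axis points from the front edge back to the hinge. When the board is fully down this point is 5 mm above the worktop. Wall cabinets hang over the back of the worktop: undersides 0.47 m up, fronts (with handles) from about x = 0.59 m on; a fridge stands at the left, from about y = 0.43 m on.
- wedge_mid (a point): Centre of a plain wooden wedge 170 long x 46 wide x 40 high: middle of length and width, 20 above its flat underside. x points along the wedge to the thin end, under the oak board; z is up. Profile: from -85 to -25 mm along x a block 40 high (the tail, out in front of the board: grip it across its 46 mm width, about 60 mm behind the centre); then the top slopes down to 4 mm high at +85 mm.
- shaker_mid (a point): Salt shaker, round, 44 diameter x 90 high, 0.1 kg; the point is on its axis, half-way up (45 above its foot). It stands on the worktop, 38 to 53 mm behind the wedge's tail in the way of the pull.
- glass_board: The empty glass chopping board lying fixed on the worktop to the left or right of the oak board (not the one with peppers on it beyond the hob). 205 along its x axis, 265 along its y axis, 6 thick; the origin is at the centre of its underside, on the worktop. Its y axis runs roughly front to back.
- tin_mid (a point): Low food tin, round, 75 diameter x 58 high, beside the wedge's tail; the point is at its centre. Must stay.
- garlic_mid (a point): Garlic bulb, 56 diameter x 56 high, beside the wedge's tail on the other side; the point is at its centre. Must stay.
- mill_mid (a point): Wooden pepper mill, round, 58 diameter x 170 high, standing near the front edge of the worktop between the two boards; the point is at half its height. Must stay.
- wedge: The same wedge, 160 g give or take; origin at the centre of its underside, axes as above. The board's front edge bears on its slope at about -20 to +5 mm along x. Friction holds it: a pull of up to about 15 N along -x is needed, and it is clear of the board after about 80 to 110 mm of travel.
- salt_shaker: The same salt shaker; origin at the centre of its foot.

How it is judged:
On the way, in this order (a step that is already met when the one before it is completed fails the run):
1. the salt shaker stands upright on the glass board (x of shaker_mid in the frame of glass_board between -0.09 and 0.09 m and y of shaker_mid in the frame of glass_board between -0.12 and 0.12 m and z of shaker_mid in the frame of glass_board between 0.046 and 0.056 m and angle between shaker_mid's own z axis and vertical below 0.12 rad and linear speed of salt_shaker below 0.02 m/s), for 0.2 s.
2. after the first tug or tugs, the wedge rests 8 to 36 mm from where it started, with the oak board still held up (distance of wedge_mid from where it was at the start of the episode between 0.008 and 0.036 m and linear speed of wedge below 0.01 m/s and angle between wedge_mid's own z axis and vertical below 0.12 rad and value of joint oak_board above 0.02 rad and velocity of joint oak_board between -0.05 and 0.05 rad/s), for 0.2 s.
3. after further small tugs, the wedge rests again 40 to 68 mm from where it started, with the oak board still held up (distance of wedge_mid from where it was at the start of the episode between 0.04 and 0.068 m and linear speed of wedge below 0.01 m/s and angle between wedge_mid's own z axis and vertical below 0.12 rad and value of joint oak_board above 0.02 rad and velocity of joint oak_board between -0.05 and 0.05 rad/s), for 0.2 s.
4. the wedge is out and the oak board lies fully down (value of joint oak_board below 0.02 rad and distance of wedge_mid from where it was at the start of the episode above 0.075 m), for 0.2 s.
At the end, for the whole second after the job is handed in: The oak board is fully down (under 0.02 rad); the salt shaker stands upright and the wedge lies on its flat underside, both at rest on the glass board (centres at least about 12 mm inside its edges, within 5 mm of resting height, tilted less than 7 degrees) (all of step 1 and value of joint oak_board below 0.02 rad and x of wedge_mid in the frame of glass_board between -0.09 and 0.09 m and y of wedge_mid in the frame of glass_board between -0.12 and 0.12 m and z of wedge_mid in the frame of glass_board between 0.021 and 0.031 m and angle between wedge_mid's own z axis and vertical below 0.12 rad and linear speed of wedge below 0.02 m/s); the robot touches nothing.
It fails at once if the oak board falls or is banged down (faster than 0.8 rad/s) (velocity of joint oak_board below -0.8 rad/s).
It fails at once if the wedge or the shaker is thrown or dropped (faster than 0.9 m/s) (linear speed of any of wedge, salt_shaker above 0.9 m/s).
It fails at once if the tin, the garlic or the mill is pushed more than 30 mm or knocked over (distance of any of tin_mid, garlic_mid, mill_mid from where it was at the start of the episode above 0.03 m or angle between any of tin_mid, garlic_mid, mill_mid's own z axis and vertical above 0.5 rad).
It also fails if it takes over 69 s, if anything falls off the work surface, if the arm or the gripper's body presses on something with over 40 N, if the wrist force passes 120 N, or if a joint passes its speed limit or range.

## Working session

There is one attempt and no reset: what is moved stays moved. The work goes in short steps, Python scripts to look and compute and a tool call to move; the robot and the scene stay as the last step left them, time stands still between calls to the robot, and variables do not carry over. Pictures are saved under pics/ and viewed, at most 10 in all, crops included, and the job is handed in when it is done.

Besides the shell and the picture viewer there is one more tool, called after "Call:" by a JSON object that holds its "op" and its "data", one argument or row to a line. carry_out: Moves the arm, as the interface text tells. Its arguments: {"type":"object","properties":{"increments":{"type":"array"},"squeeze":{"type":"number"}},"required":["increments"]}

```bash
mkdir -p pics; ls; cat > h.py <<'E'
import numpy as np, cv2
from workcell import env
def snap(n):
    P=env.camera_params(n); im,d=env.snapshot(n); return im,d,P
def cloud(d,P):
    v,u=np.mgrid[0:d.shape[0],0:d.shape[1]]
    p=np.stack([(u-P['cx'])/P['fx']*d,(v-P['cy'])/P['fy']*d,d],-1)
    E=np.array(P['extrinsics']); return p@E[:3,:3].T+E[:3,3]
E
python3 - <<'E'
from h import *
ims=[]
for n in ['scene','side']:
    im,d,P=snap(n); np.savez(n,im=im,d=d,**{k:np.array(v) for k,v in P.items()})
    print(n,np.round(P['extrinsics'],3).tolist(),P['fx'],(d>0).mean())
    cv2.imwrite(f'pics/{n}.png',cv2.resize(im[...,::-1],(800,600)))
print(env.get_state())
E
```

```text
pics
scene [[0.56, -0.33, 0.76, -0.172], [-0.829, -0.245, 0.503, -0.524], [0.02, -0.912, -0.411, 0.499], [0.0, 0.0, 0.0, 1.0]] 359.82703686516624 0.9957834879557291
side [[0.911, -0.34, 0.235, 0.371], [-0.413, -0.749, 0.518, -0.493], [-0.0, -0.569, -0.823, 0.833], [0.0, 0.0, 0.0, 1.0]] 372.03136162798114 0.9960784912109375
{'time_s': 0.1, 'qpos': array([-1.40449866e+00,  4.94137249e-01,  1.34604555e+00,  1.42651657e-05,
        1.30249592e+00, -9.55163965e-02]), 'joint_velocities': array([-0.00012561, -0.0009033 , -0.00082168,  0.00107027, -0.00050788,
        0.0003129 ]), 'joint_efforts': array([ 3.13287557e-03, -8.83585882e+01, -3.84565151e+01, -1.30915969e-04,
        5.22183225e-03,  6.96305179e-06]), 'position': array([ 0.16171689, -0.60339484,  0.23075781]), 'eef_rot': array([-3.14051285e+00, -1.17267356e-04,  2.61810213e-01]), 'force': array([ 0.4130441 ,  0.53795607, -0.90400981]), 'moment': array([ 0.01580905, -0.04439725,  0.05704377]), 'grasp_force': 0.0, 'width': 0.0851373888362927}
```

View pics/scene.png

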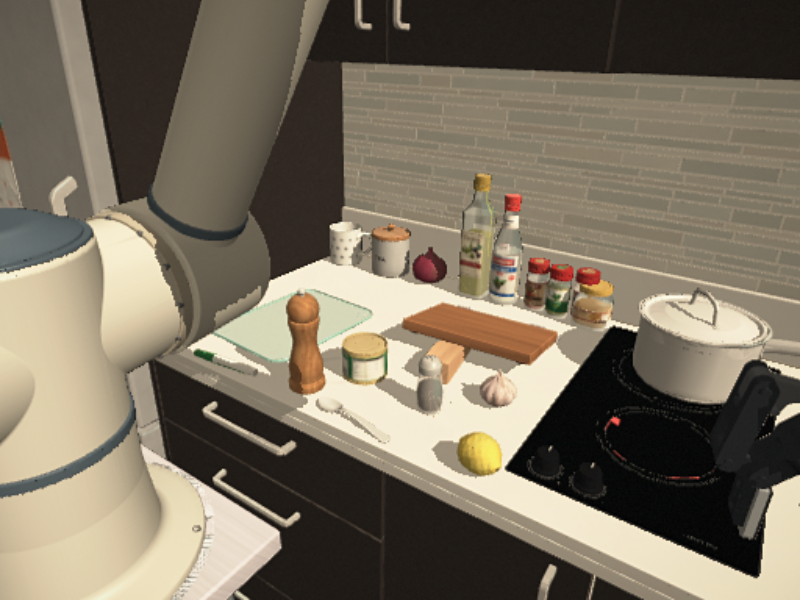

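View pics/side.png

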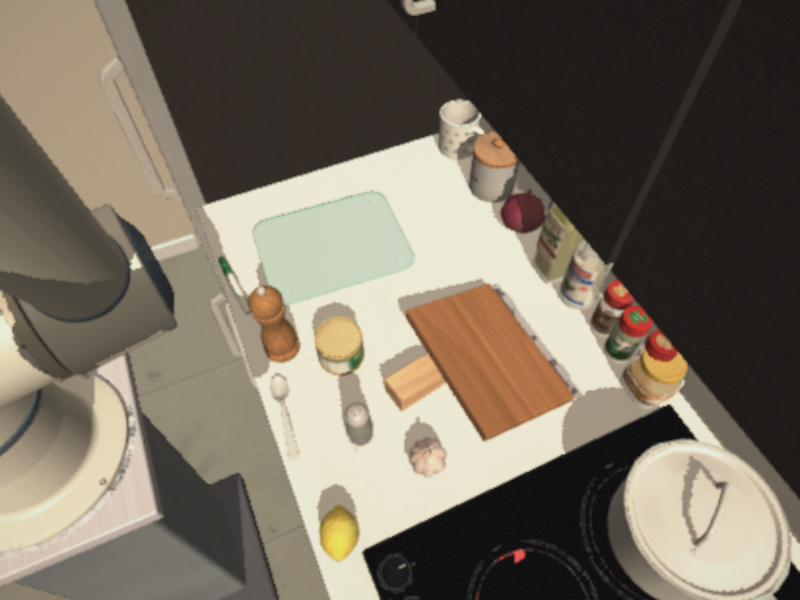

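The side view shows the glass board at (335,245), mill (272,325), tin (340,345), wedge tail (415,380), shaker (358,422), garlic (428,457) and oak board (490,360). Next I measure from the depth data.

```bash
python3 - <<'E'
from h import *
for n,rois in dict(side=dict(shaker=(335,395,385,450),tin=(310,310,368,378),garlic=(405,432,450,480),mill=(245,280,302,365),wedge=(382,345,440,412),glass=(245,185,420,305),oak=(400,280,580,440)),
  scene=dict(shaker=(412,350,446,418),wedge=(415,335,470,385),tin=(338,330,392,386),garlic=(475,365,520,410),mill=(280,285,330,400))).items():
    z=np.load(n+'.npz'); p=cloud(z['d'],z); im=z['im']
    hsv=cv2.cvtColor(im,cv2.COLOR_RGB2HSV)
    tbl=p[(abs(p[...,2])<.02)&(p[...,0]>.3)&(hsv[...,1]<40)]; print(n,'tablez',np.median(tbl[:,2]))
    for k,(a,b,c,d) in rois.items():
        s=np.s_[int(b/1.5625):int(d/1.5625),int(a/1.5625):int(c/1.5625)]
        q=p[s].reshape(-1,3); h=hsv[s].reshape(-1,3)
        if k=='glass':
            m=(h[:,0]>50)&(h[:,0]<100)&(h[:,1]>18)&(abs(q[:,2])<.03)
        else: m=q[:,2]>.015
        q=q[m]; h=h[m]
        if k in('wedge','oak'):
            m=(h[:,1]>80); q=q[m]
        if k=='wedge': # top flat
            print('zs',np.round(np.percentile(q[:,2],[5,50,95]),3)); q=q[(q[:,2]>.033)&(q[:,2]<.046)]
        top=q[q[:,2]>q[:,2].max()-.008]
        r=cv2.minAreaRect(q[:,:2].astype(np.float32)*1000)
        print(k,len(q),'max z',q[:,2].max().round(3),'topc',((top.max(0)+top.min(0))/2).round(3),'n',len(top),'bbox',q.min(0).round(3),q.max(0).round(3),'rect',np.round(r[0],1),np.round(r[1],1),round(r[2],1))
E
```

```text
side tablez 0.0006057129465251165
shaker 425 max z 0.833 topc [ 0.371 -0.493  0.833] n 5 bbox [ 0.371 -0.493  0.015] [ 0.471 -0.156  0.833] rect [ 403.6 -322.2] [345.   41.5] 72.4
tin 894 max z 0.833 topc [ 0.371 -0.493  0.833] n 7 bbox [ 0.371 -0.493  0.015] [0.511 0.001 0.833] rect [ 410.7 -241. ] [504.8  72.1] 73.0
garlic 469 max z 0.833 topc [ 0.371 -0.493  0.833] n 6 bbox [ 0.371 -0.493  0.016] [ 0.549 -0.227  0.833] rect [ 464.1 -367.1] [308.5  51. ] 63.0
mill 913 max z 0.833 topc [ 0.371 -0.493  0.833] n 8 bbox [ 0.356 -0.493  0.015] [0.416 0.123 0.833] rect [ 392.2 -184. ] [ 57.6 616.6] 1.5
zs [0.022 0.039 0.051]
wedge 609 max z 0.045 topc [ 0.555 -0.129  0.041] n 491 bbox [ 0.513 -0.166  0.033] [ 0.596 -0.093  0.045] rect [ 556.9 -131. ] [87.3 58.8] 12.8
glass 293 max z 0.009 topc [0.542 0.187 0.005] n 279 bbox [ 0.408  0.079 -0.003] [0.675 0.303 0.009] rect [540.9 191.2] [213.9 261. ] 85.9
oak 6321 max z 0.833 topc [ 0.371 -0.493  0.833] n 27 bbox [ 0.371 -0.493  0.015] [ 0.86  -0.023  0.833] rect [ 603.5 -283.3] [595.7 274.2] 59.9
scene tablez 0.0013219598542554833
shaker 597 max z 0.499 topc [-0.172 -0.524  0.499] n 3 bbox [-0.172 -0.524  0.015] [ 0.552 -0.115  0.499] rect [ 181.7 -313.7] [821.9  41. ] 27.9
zs [0.02  0.04  0.052]
wedge 306 max z 0.046 topc [ 0.557 -0.126  0.042] n 251 bbox [ 0.516 -0.165  0.033] [ 0.598 -0.078  0.046] rect [ 554.2 -122. ] [82.8 82.3] 4.6
tin 767 max z 0.499 topc [-0.172 -0.524  0.499] n 7 bbox [-0.172 -0.524  0.015] [0.509 0.004 0.499] rect [ 161.8 -263.7] [846.3  71.8] 36.6
garlic 362 max z 0.499 topc [-0.172 -0.524  0.499] n 4 bbox [-0.172 -0.524  0.015] [ 0.535 -0.225  0.499] rect [ 186.4 -397.2] [758.3  54.7] 23.6
mill 1147 max z 0.499 topc [-0.172 -0.524  0.499] n 14 bbox [-0.172 -0.524  0.015] [0.407 0.04  0.499] rect [ 119.6 -259. ] [786.2  52.8] 46.1
```

```bash
python3 - <<'E'
from h import *
R=dict(side=dict(shaker=(335,395,385,450),tin=(310,310,368,378),garlic=(405,432,450,480),mill=(245,280,302,365),wedge=(382,345,445,412),glass=(245,185,420,305),oak=(400,280,580,440)),
  scene=dict(shaker=(412,350,446,418),wedge=(415,335,470,385),tin=(338,330,392,386),garlic=(475,365,520,410),mill=(280,285,330,400)))
Q={}
for n,rois in R.items():
    z=np.load(n+'.npz'); p=cloud(z['d'],z); hsv=cv2.cvtColor(z['im'],cv2.COLOR_RGB2HSV)
    for k,(a,b,c,d) in rois.items():
        s=np.s_[int(b/1.5625):int(d/1.5625),int(a/1.5625):int(c/1.5625)]
        q=p[s].reshape(-1,3); h=hsv[s].reshape(-1,3).astype(int)
        m=(z['d'][s].ravel()>0)&(q[:,2]<.3)
        Q.setdefault(k,[]).append(np.c_[q,h][m])
from scipy.optimize import least_squares
for k,r in dict(shaker=.022,tin=.0375,garlic=.028,mill=.029).items():
    for q in Q[k]:
        q=q[q[:,2]>.015]; top=q[q[:,2]>q[:,2].max()-.006]
        w=q[(q[:,2]<.03)] if k!='garlic' else q[(q[:,2]<.035)&(q[:,2]>.02)]
        f=least_squares(lambda c:np.hypot(w[:,0]-c[0],w[:,1]-c[1])-r,top[:,:2].mean(0),loss='soft_l1',f_scale=.003).x
        print(k,'zmax',q[:,2].max().round(3),'top',((top.max(0)+top.min(0))/2)[:2].round(3),'fit',f.round(3),len(w))
q=np.vstack(Q['wedge']); 
o=Q['oak'][0]; o=o[(o[:,4]>100)&(o[:,2]>.02)&(o[:,2]<.08)]
A=np.c_[o[:,:2],np.ones(len(o))]
for i in range(6):
    c=np.linalg.lstsq(A,o[:,2],rcond=None)[0]; m=abs(A@c-o[:,2])<.004; 
    if i<5: o2=o[m];A2=A[m]; c=np.linalg.lstsq(A2,o2[:,2],rcond=None)[0]; o,A=o2,A2
print('oak plane',c,'tilt',np.hypot(*c[:2]),'dir',np.arctan2(-c[1],-c[0]))
r=cv2.minAreaRect(o[:,:2].astype(np.float32)*1000); print('oak rect',r, cv2.boxPoints(r).round())
print('oak color',np.median(o[:,3:],0)); 
for q in Q['wedge']:
    m=(abs(q[:,2]-.04)<.006)&(q[:,4]>80); print('wedge col',np.percentile(q[m,3:],[10,50,90],axis=0))
g=Q['glass'][0]; print('glass col',np.percentile(g[:,3:],[10,50,90],axis=0))
z=np.load('side.npz'); im=z['im'][...,::-1]
a=cv2.resize(im[200:300,200:300],(600,600),interpolation=cv2.INTER_CUBIC)
cv2.imwrite('pics/crop.png',a)
E
```

```text
shaker zmax 0.091 top [ 0.449 -0.174] fit [ 0.45  -0.174] 34
shaker zmax 0.091 top [ 0.446 -0.174] fit [ 0.45  -0.173] 101
tin zmax 0.062 top [ 0.473 -0.036] fit [ 0.473 -0.036] 85
tin zmax 0.06 top [ 0.471 -0.034] fit [ 0.471 -0.034] 155
garlic zmax 0.057 top [ 0.527 -0.25 ] fit [ 0.526 -0.25 ] 202
garlic zmax 0.057 top [ 0.523 -0.25 ] fit [ 0.525 -0.25 ] 171
mill zmax 0.17 top [0.387 0.015] fit [0.39  0.021] 61
mill zmax 0.17 top [0.384 0.017] fit [0.391 0.022] 114
oak plane [-0.15651682 -0.01097228  0.14318089] tilt 0.1569009445284954 dir 0.06998835448412542
oak rect ((676.24267578125, -146.48861694335938), (160.70535278320312, 240.9601287841797), 3.098555326461792) [[ 589.  -31.]
 [ 603. -271.]
 [ 763. -262.]
 [ 750.  -22.]]
oak color [ 12. 152. 175.]
wedge col [[ 14.  112.  196.2]
 [ 16.  118.  231. ]
 [ 17.  124.  235. ]]
wedge col [[ 12. 118. 116.]
 [ 15. 123. 230.]
 [ 16. 156. 241.]]
glass col [[ 25.  24. 212.]
 [ 42.  26. 214.]
 [ 45.  33. 236.]]
```

View pics/crop.png

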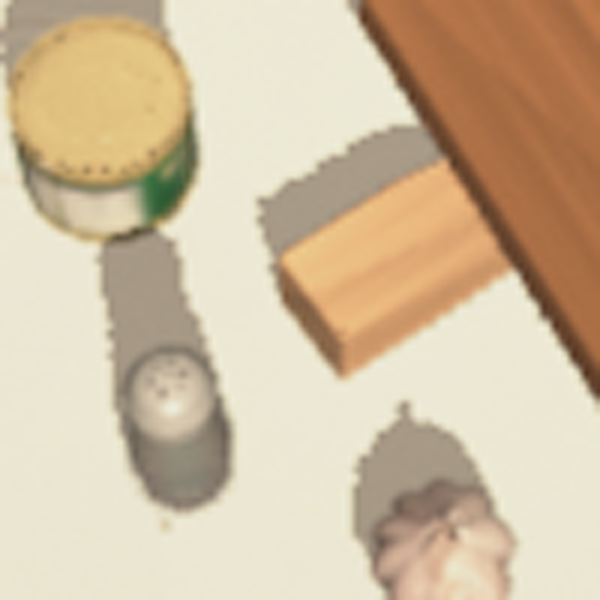

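The crop (×6, offset 200,200) shows the wedge's tail top corners at about (281,257) and (346,338). Its top edges run to (447,163) and (497,246), and the shaker stands clear of the tin and garlic. I'll cast these onto z=0.04.

```bash
cat >> h.py <<'E'
def ray(P,u,v,h):
    E=np.array(P['extrinsics']); d=E[:3,:3]@[(u-P['cx'])/P['fx'],(v-P['cy'])/P['fy'],1]; return E[:3,3]+d*(h-E[2,3])/d[2]
E
python3 - <<'E'
from h import *
z=np.load('side.npz')
C=[ray(z,200+a/6,200+b/6,.0405)[:2] for a,b in[(281,257),(346,338),(447,163),(497,246)]]
for c in C: print(c.round(4))
f=lambda a,b:np.arctan2(*(b-a)[::-1])
print('yaw left',f(C[0],C[2]),'right',f(C[1],C[3]),'tail normal',f(C[1],C[0])-np.pi/2,'w',np.linalg.norm(C[1]-C[0]))
# wedge cloud top
p=cloud(z['d'],z); hsv=cv2.cvtColor(z['im'],cv2.COLOR_RGB2HSV).astype(int)
m=(abs(p[...,2]-.04)<.005)&(hsv[...,1]>90)&(hsv[...,2]>205); m[:220]=0;m[270:]=0;m[:,:240]=0;m[:,290:]=0
q=p[m][:,:2].astype(np.float32)*1000; print(len(q),cv2.minAreaRect(q),q.min(0),q.max(0))
# glass
hs=hsv; m=((hs[...,0]>55)&(hs[...,0]<110)&(hs[...,1]>12)&(abs(p[...,2])<.02)&(p[...,0]>.35)).astype(np.uint8)
n,l,s,c=cv2.connectedComponentsWithStats(cv2.morphologyEx(m,cv2.MORPH_CLOSE,np.ones((5,5)))); i=1+s[1:,4].argmax(); print(s[i])
q=p[(l==i)][:,:2].astype(np.float32)*1000; r=cv2.minAreaRect(q);print('glass',r,cv2.boxPoints(r).round())
E
```

```text
[ 0.514  -0.1248]
[ 0.5229 -0.1666]
[ 0.5917 -0.1141]
[ 0.5933 -0.1556]
yaw left 0.1374140554108343 right 0.1557234166631429 tail normal 0.21134081976132824 w 0.04275010565186636
534 ((554.7033081054688, -137.4839630126953), (76.47769165039062, 46.8586540222168), 10.841139793395996) [ 514.441  -166.4969] [ 593.2517  -110.47209]
[ 236  261  207  123 9854]
glass ((634.9390869140625, -419.58245849609375), (527.9193115234375, 186.33688354492188), 0.2338327169418335) [[ 371. -327.]
 [ 371. -514.]
 [ 899. -512.]
 [ 899. -325.]]
```

Call:
{"op": "carry_out", "data": {
  "increments": [
    [[0, 0, 0.56, 390, -341, 90, -1], [0, 0, 0.56, 390, -341, 90, -1], [0, 0, 0.56, 390, -341, 90, -1], [0, 0, 0.56, 390, -341, 90, -1], [0, 0, 0.56, 390, -341, 90, -1], [0, 0, 0.56, 390, -341, 90, -1], [0, 0, 0.56, 390, -341, 90, -1], [0, 0, 0.56, 390, -341, 90, -1], [0, 0, 0.56, 390, -341, 90, -1], [0, 0, 0.56, 390, -341, 90, -1], [0, 0, 0.56, 390, -341, 90, -1], [0, 0, 0.56, 390, -341, 90, -1]]
  ],
  "squeeze": 30
}}

```text
time_s: 1.6
position: [0.4498, -0.1743, 0.1414]
eef_rot: [3.141, -0.0, 0.163]
force: [-0.4, -0.2, 0.6]
width: 0.0856
grasp_force: 0.0
```

```bash
cat >> h.py <<'E'
from scipy.spatial.transform import Rotation as Ro
def to(x,y,z,yaw):
    s=env.get_state(); R=Ro.from_euler('xyz',s['eef_rot']); p=np.array(s['position'])
    T=Ro.from_euler('xyz',[np.pi,0,yaw]); r=(R.inv()*T).as_rotvec(degrees=True)/10
    print('t',round(s['time_s'],2),'pos',p.round(4),'rot',np.round(s['eef_rot'],3),'w',round(s['width'],4),'F',np.round(s['force'],1),'g',s['grasp_force'])
    print('turn',r.round(2),'shift',(R.inv().apply(np.array([x,y,z])-p)*1000).round(1))
E
python3 - <<'E'
from h import *
to(.45,-.174,.033,.165)
im,d,P=snap('wrist'); cv2.imwrite('pics/w1.png',cv2.resize(im[...,::-1],(800,600)))
E
```

```text
t 1.6 pos [ 0.4498 -0.1743  0.1414] rot [ 3.141 -0.     0.163] w 0.0856 F [-0.4 -0.2  0.6] g 0.0
turn [ 0.   -0.   -0.01] shift [  0.2  -0.2 108.4]
```

View pics/w1.png

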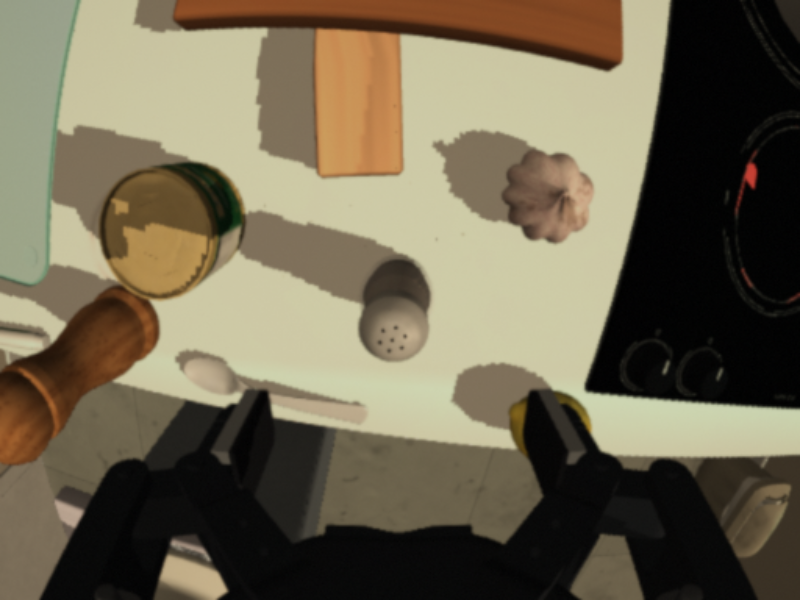

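The wrist view shows the shaker cap at (395,327), midway between the fingers (245 and 555). The wedge's edges run vertically at 317 and 402, so the tool yaw matches the wedge. I descend and grip.

Call:
{"op": "carry_out", "data": {
  "increments": [
    [[0, 0, 0, 0, 0, 50, -1], [0, 0, 0, 0, 0, 90, -1], [0, 0, 0, 0, 0, 108, -1], [0, 0, 0, 0, 0, 108, -1], [0, 0, 0, 0, 0, 108, 0.3], [0, 0, 0, 0, 0, 108, 0.6], [0, 0, 0, 0, 0, 108, 0.8], [0, 0, 0, 0, 0, 108, 0.8], [0, 0, 0, 0, 0, 108, 0.8], [0, 0, 0, 0, 0, 108, 0.8], [0, 0, 0, 0, 0, 108, 0.8]]
  ],
  "squeeze": 30
}}

```text
time_s: 3.02
position: [0.4508, -0.1736, 0.0343]
eef_rot: [3.141, -0.002, 0.164]
force: [-0.4, 1.7, 12.8]
width: 0.0379
grasp_force: 29.1
```

Call:
{"op": "carry_out", "data": {
  "increments": [
    [[0, 0, 0, 0, 0, -40, 0.8], [0, 0, 0, 0, 0, -100, 0.8], [0, 0, 0, 40, -55, -110, 0.8], [0, 0, 0, 75, -110, -110, 0.8], [0, 0, 0, 110, -160, -110, 0.8], [0, 0, 0, 125, -220, -110, 0.8], [0, 0, 0, 140, -280, -110, 0.8], [0, 0, 0, 154, -340, -110, 0.8], [0, 0, 0, 168, -395, -110, 0.8], [0, 0, 0, 168, -407, -90, 0.8], [0, 0, 0, 168, -407, -40, 0.8], [0, 0, 0, 168, -407, -20, 0.8], [0, 0, 0, 168, -407, -12, 0.8], [0, 0, 0, 168, -407, -9, 0.8], [0, 0, 0, 168, -407, -9, 0.8], [0, 0, 0, 168, -407, -9, 0.8]]
  ]
}}

```text
time_s: 5.03
position: [0.55, 0.2557, 0.0431]
eef_rot: [-3.141, -0.001, 0.164]
force: [-0.0, 0.2, 0.1]
width: 0.0378
grasp_force: 30.8
```

```bash
python3 - <<'E'
from h import *
to(.55,.255,.041,.165)
for n in ['side']:
    im,d,P=snap(n); cv2.imwrite('pics/s2.png',cv2.resize(im[90:240,140:340,::-1],(800,600)))
E
```

```text
t 5.03 pos [0.55   0.2557 0.0431] rot [-3.141e+00 -1.000e-03  1.640e-01] w 0.0378 F [-0.   0.2  0.1] g 30.821390084456652
turn [-0.   -0.01 -0.01] shift [-0.1  0.7  2.1]
```

View pics/s2.png

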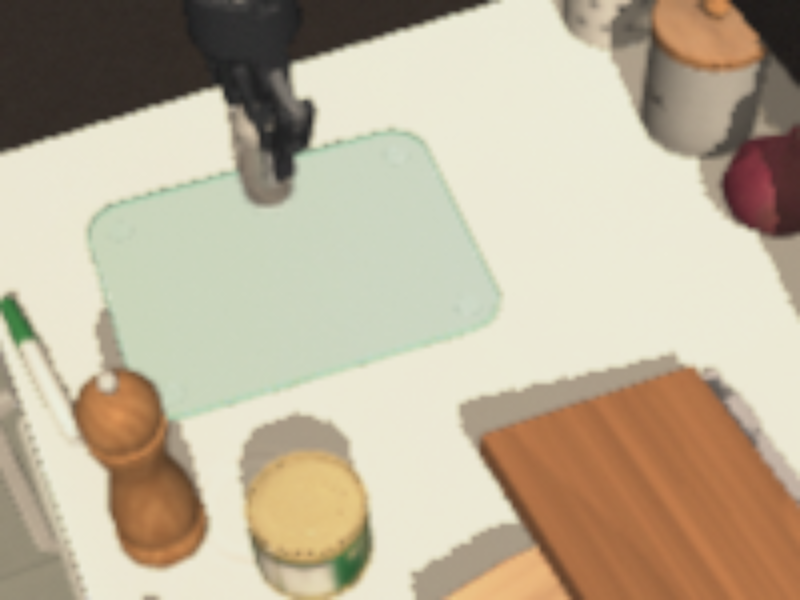

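The shaker foot (268,195) hangs over the glass near its left edge, which runs from (100,210) to (420,130). I'll check the glass frame.

```bash
python3 - <<'E'
from h import *
z=np.load('side.npz')
for a,b in [(120,205),(390,132),(430,150),(497,285),(480,320),(185,415),(92,235),(108,312),(268,205)]:
    print((a,b),ray(z,140+a/4,90+b/4,.006)[:2].round(3))
E
```

```text
(120, 205) [0.446 0.291]
(390, 132) [0.657 0.277]
(430, 150) [0.678 0.247]
(497, 285) [0.668 0.106]
(480, 320) [0.644 0.083]
(185, 415) [0.43  0.092]
(92, 235) [0.419 0.271]
(108, 312) [0.409 0.197]
(268, 205) [0.546 0.245]
```

Call:
{"op": "carry_out", "data": {
  "increments": [
    [[0, 0, 0, 0, 0, 2, 0.8], [0, 0, 0, 0, 0, 2.5, 0.8], [0, 0, 0, 0, 0, 2.5, 0.2], [0, 0, 0, 0, 0, 2.5, -0.1], [0, 0, 0, 0, 0, 2.5, -0.5], [0, 0, 0, 0, 0, 2.5, -1], [0, 0, 0, 0, 0, 2.5, -1], [0, 0, 0, 0, 0, -40, -1], [0, 0, 0, 0, 0, -90, -1], [0, 0, 0, 0, 0, -90, -1]]
  ]
}}

```text
time_s: 6.32
position: [0.5514, 0.2563, 0.136]
eef_rot: [-3.141, -0.006, 0.164]
force: [0.4, -0.4, -1.2]
width: 0.0857
grasp_force: 0.0
```

```bash
python3 - <<'E'
from h import *
# grasp 60 behind centre = 25 ahead of the tail end
t=np.array([.518,-.1457])+.025*np.array([np.cos(.165),np.sin(.165)]); print(t)
to(t[0],t[1],.1,.165)
for n in ['side']:
    im,d,P=snap(n); cv2.imwrite('pics/s3.png',cv2.resize(im[90:290,140:340,::-1],(600,600)))
    p=cloud(d,P); m=(p[...,2]>.03)&(p[...,2]<.1)&(abs(p[...,0]-.55)<.04)&(abs(p[...,1]-.255)<.04); q=p[m]; print(len(q),q.min(0),q.max(0))
E
```

```text
[ 0.54266046 -0.14159369]
t 6.33 pos [0.5514 0.2563 0.136 ] rot [-3.141 -0.006  0.164] w 0.0857 F [ 0.4 -0.4 -1.2] g 0.0
turn [-0.01 -0.04 -0.  ] shift [-73.9 391.2  35.1]
289 [0.52862893 0.22994238 0.03001607] [0.5685784  0.2648257  0.09527677]
```

View pics/s3.png

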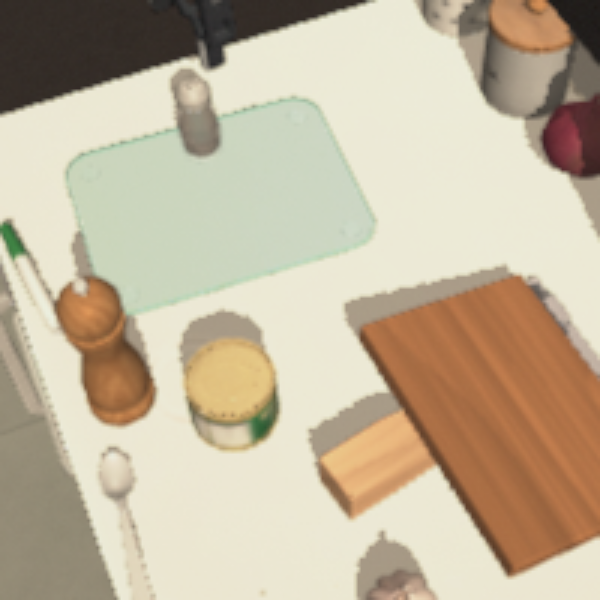

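The shaker stands upright on the glass at (200,140). Next I move above the wedge tail.

Call:
{"op": "carry_out", "data": {
  "increments": [
    [[0, 0, 0, -74, 391, 20, -1], [0, 0, 0, -74, 391, 20, -1], [0, 0, 0, -74, 391, 20, -1], [0, 0, 0, -74, 391, 20, -1], [0, 0, 0, -74, 391, 20, -1], [0, 0, 0, -74, 391, 20, -1], [0, 0, 0, -74, 391, 20, -1], [0, 0, 0, -74, 391, 20, -1], [0, 0, 0, -74, 391, 20, -1]]
  ]
}}

```text
time_s: 7.5
position: [0.5398, -0.1413, 0.1116]
eef_rot: [-3.141, 0.001, 0.164]
force: [-0.4, 0.3, 0.1]
width: 0.0852
grasp_force: 0.0
```

```bash
python3 - <<'E'
from h import *
to(.5427,-.1416,.007,.165)
im,d,P=snap('wrist'); np.savez('wr',im=im,**{k:np.array(v) for k,v in P.items()})
cv2.imwrite('pics/w2.png',cv2.resize(im[...,::-1],(800,600)))
print(P['fx'],P['cx'],P['cy'],np.array(P['extrinsics']).round(3).tolist())
E
```

```text
t 7.5 pos [ 0.5398 -0.1413  0.1116] rot [-3.141e+00  1.000e-03  1.640e-01] w 0.0852 F [-0.4  0.3  0.1] g 0.0
turn [-0.01  0.01 -0.  ] shift [  2.9   0.8 104.6]
297.3186396354542 254.64688428403028 192.4123138011261 [[0.162, -0.932, -0.324, 0.623], [-0.987, -0.154, -0.052, -0.128], [-0.001, 0.328, -0.945, 0.254], [0.0, 0.0, 0.0, 1.0]]
```

View pics/w2.png

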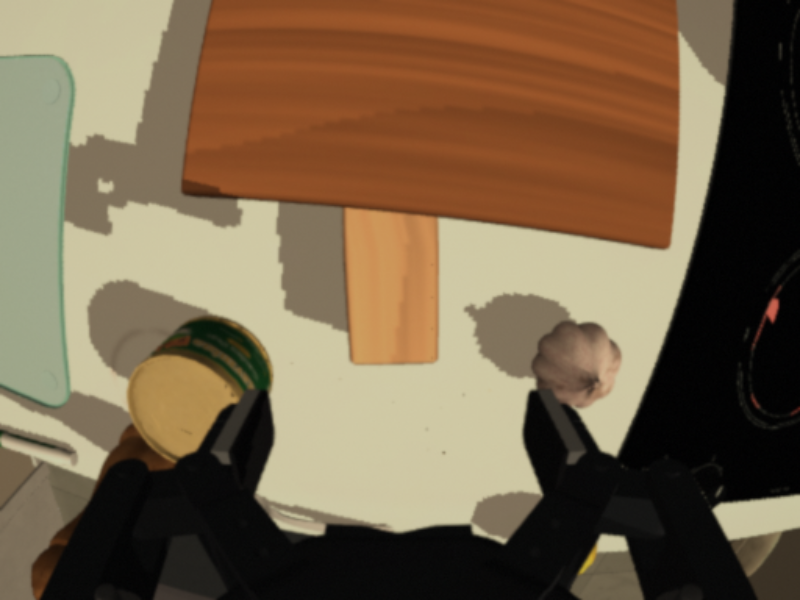

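The wedge shows with tail corners at (352,362) and (437,361), between the fingers. I'll cast these rays with the fisheye model.

```bash
python3 - <<'E'
from h import *
z=np.load('wr.npz');E=z['extrinsics']
def fr(u,v,h):
    a=(u/1.5625-z['cx'])/z['fx'];b=(v/1.5625-z['cy'])/z['fy'];t=np.hypot(a,b)
    d=E[:3,:3]@[a/t*np.sin(t),b/t*np.sin(t),np.cos(t)]; return (E[:3,3]+d*(h-E[2,3])/d[2])[:2]
C=[fr(u,v,.04) for u,v in[(351,362),(438,361),(345,210),(438.5,216)]]
for c in C:print(c.round(4))
f=lambda a,b:np.arctan2(*(b-a)[::-1]); print(f(C[0],C[2]),f(C[1],C[3]),(C[0]+C[1])/2)
E
```

```text
[ 0.5124 -0.1211]
[ 0.5203 -0.1653]
[ 0.5894 -0.1081]
[ 0.5936 -0.1514]
0.16732110964252164 0.186910591204693 [ 0.51639777 -0.14318172]
```

Call:
{"op": "carry_out", "data": {
  "increments": [
    [[0, 0, -0.04, 2, -1, 50, -1], [0, 0, -0.04, 2, -1, 90, -1], [0, 0, -0.04, 2, -1, 103, -1], [0, 0, -0.04, 2, -1, 103, -1], [0, 0, -0.04, 2, -1, 103, -0.4], [0, 0, -0.04, 2, -1, 103, 0], [0, 0, -0.04, 2, -1, 103, 0.3], [0, 0, -0.04, 2, -1, 103, 0.7], [0, 0, -0.04, 2, -1, 103, 0.7], [0, 0, -0.04, 2, -1, 103, 0.7]]
  ],
  "squeeze": 60
}}

```text
time_s: 8.8
position: [0.5423, -0.1406, 0.0107]
eef_rot: [3.142, -0.001, 0.171]
force: [-3.0, 6.6, 16.0]
width: 0.0453
grasp_force: 59.5
```

Call:
{"op": "carry_out", "data": {
  "increments": [
    [[0, 0, 0, -4, 0, -1, 0.7], [0, 0, 0, -8, 0, -1, 0.7], [0, 0, 0, -12, 0, -1, 0.7], [0, 0, 0, -16, 0, -1, 0.7], [0, 0, 0, -20, 0, -1, 0.7], [0, 0, 0, -20, 0, -1, 0.7], [0, 0, 0, -20, 0, -1, 0.7], [0, 0, 0, -20, 0, -1, 0.7], [0, 0, 0, -20, 0, -1, 0.7], [0, 0, 0, -20, 0, -1, 0.7]]
  ]
}}

```text
time_s: 10.05
position: [0.5228, -0.1448, 0.0108]
eef_rot: [3.141, -0.001, 0.171]
force: [-0.5, -3.4, 7.1]
width: 0.0451
grasp_force: 62.4
```

```bash
cat > oak.py <<'E'
from h import *
im,d,P=snap('side'); p=cloud(d,P); hsv=cv2.cvtColor(im,cv2.COLOR_RGB2HSV).astype(int)
m=(abs(p[...,0]-.7)<.06)&(abs(p[...,1]+.145)<.1)&(p[...,2]<.1)&(p[...,2]>.015)&(hsv[...,1]>100)
q=p[m]; A=np.c_[q[:,:2],np.ones(len(q))]; c=np.linalg.lstsq(A,q[:,2],rcond=None)[0]; print('oak angle',-c[0],'med z',np.median(q[:,2]))
# wedge tail from top
m=(abs(p[...,2]-.04)<.006)&(hsv[...,1]>90)&(hsv[...,2]>200)&(p[...,0]>.35)&(p[...,0]<.6)&(abs(p[...,1]+.15)<.04)
print('wedge top min x',np.percentile(p[m][:,0],[0,2]),m.sum())
cv2.imwrite('pics/o.png',im[...,::-1])
E
python3 oak.py; python3 -c "
from h import *
to(.5423,-.1406,.0107,.171)"
```

```text
oak angle 0.14060464291553157 med z 0.033137671762448306
wedge top min x [0.49541889 0.49707412] 217
t 10.1 pos [ 0.5228 -0.1448  0.0108] rot [ 3.141e+00 -1.000e-03  1.710e-01] w 0.045 F [ 1.1 -2.6  7.4] g 62.39589628879912
turn [ 0. -0. -0.] shift [19.9 -0.9  0.1]
```

Call:
{"op": "carry_out", "data": {
  "increments": [
    [[0, 0, 0, -4, 0, 0, 0.7], [0, 0, 0, -8, 0, 0, 0.7], [0, 0, 0, -12, 0, 0, 0.7], [0, 0, 0, -16, 0, 0, 0.7], [0, 0, 0, -18, 0, 0, 0.7], [0, 0, 0, -18, 0, 0, 0.7], [0, 0, 0, -18, 0, 0, 0.7], [0, 0, 0, -18, 0, 0, 0.7], [0, 0, 0, -18, 0, 0, 0.7], [0, 0, 0, -22, 0, 0, 0.7], [0, 0, 0, -26, 0, 0, 0.7], [0, 0, 0, -30, 0, 0, 0.7], [0, 0, 0, -34, 0, 0, 0.7], [0, 0, 0, -34, 0, 0, 0.7], [0, 0, 0, -34, 0, 0, 0.7], [0, 0, 0, -34, 0, 0, 0.7], [0, 0, 0, -34, 0, 0, 0.7], [0, 0, 0, -34, 0, 0, 0.7]]
  ]
}}

```text
time_s: 12.35
position: [0.4898, -0.1506, 0.0108]
eef_rot: [3.141, -0.002, 0.171]
force: [4.3, -1.7, 5.4]
width: 0.0449
grasp_force: 62.4
```

```bash
python3 oak.py
```

```text
oak angle 0.0735459636496767 med z 0.02912201697729777
wedge top min x [0.46140126 0.46374368] 233
```

```bash
python3 -c "
from h import *
z=np.load('side.npz')
for u,v in [(292,455),(283,400),(278,380),(310,500)]: print(ray(z,u/1.5625,v/1.5625,.003)[:2].round(3))"
```

```text
[ 0.347 -0.163]
[ 0.362 -0.074]
[ 0.366 -0.038]
[ 0.35  -0.234]
```

Call:
{"op": "carry_out", "data": {
  "increments": [
    [[0, 0, 0, -4, 0, 0, 0.7], [0, 0, 0, -8, 0, 0, 0.7], [0, 0, 0, -12, 0, 0, 0.7], [0, 0, 0, -16, 0, 0, 0.7], [0, 0, 0, -19, 0, 0, 0.7], [0, 0, 0, -19, 0, 0, 0.7], [0, 0, 0, -19, 0, 0, 0.7], [0, 0, 0, -19, 0, 0, 0.7], [0, 0, 0, -19, 0, 0, 0.7], [0, 0, 0, -22, 0, 0, 0.7], [0, 0, 0, -25, 0, 0, 0.7], [0, 0, 0, -28, 0, 0, 0.7], [0, 0, 0, -31, 0, 0, 0.7], [0, 0, 0, -34, 0, 0, 0.7], [0, 0, 0, -37, 0, 0, 0.7], [0, 0, 0, -37, 0, 0, 0.7], [0, 0, 0, -37, 0, 0, 0.7], [0, 0, 0, -37, 0, 0, 0.7], [0, 0, 0, -37, 0, 0, 0.7]]
  ]
}}

```text
time_s: 14.78
position: [0.4536, -0.157, 0.0108]
eef_rot: [3.14, -0.002, 0.171]
force: [5.6, -0.9, 6.4]
width: 0.0454
grasp_force: 62.4
```

```bash
python3 oak.py
```

```text
oak angle -0.0003523845673716866 med z 0.024481787831947155
wedge top min x [0.42599674 0.42790465] 232
```

Call:
{"op": "carry_out", "data": {
  "increments": [
    [[0, 0, 0, -5, 0, 0, 0.7], [0, 0, 0, -10, 0, 0, 0.7], [0, 0, 0, -15, 0, 0, 0.7], [0, 0, 0, -20, 0, 0, 0.7], [0, 0, 0, -25, 0, 0, 0.7], [0, 0, 0, -25, 0, 0, 0.7], [0, 0, 0, -25, 0, -20, 0.7], [0, 0, 0, -25, 0, -60, 0.7], [0, 0, 0, -25, 0, -110, 0.7], [0, 0, 0, 20, -30, -110, 0.7], [0, 0, 0, 60, -70, -110, 0.7], [0, 0, 0, 95, -115, -110, 0.7], [0, 0, 0.3, 105, -161, -110, 0.7], [0, 0, 0.6, 98, -205, -110, 0.7], [0, 0, 0.98, 90, -250, -110, 0.7], [0, 0, 0.98, 83, -297, -110, 0.7], [0, 0, 0.98, 83, -297, -70, 0.7], [0, 0, 0.98, 83, -297, -40, 0.7], [0, 0, 0.98, 83, -297, -40, 0.7]]
  ]
}}

```text
time_s: 17.2
position: [0.4819, 0.1501, 0.0488]
eef_rot: [3.141, 0.005, 0.0]
force: [0.2, 0.1, -1.3]
width: 0.0454
grasp_force: 61.9
```

```bash
python3 - <<'E'
from h import *
to(.485,.15,.018,0)
im,d,P=snap('side'); cv2.imwrite('pics/s4.png',cv2.resize(im[90:290,140:340,::-1],(600,600)))
E
```

```text
t 17.2 pos [0.4819 0.1501 0.0488] rot [3.141 0.005 0.   ] w 0.0454 F [ 0.2  0.1 -1.3] g 61.9370775972493
turn [0.01 0.03 0.  ] shift [ 3.2  0.  30.8]
```

View pics/s4.png

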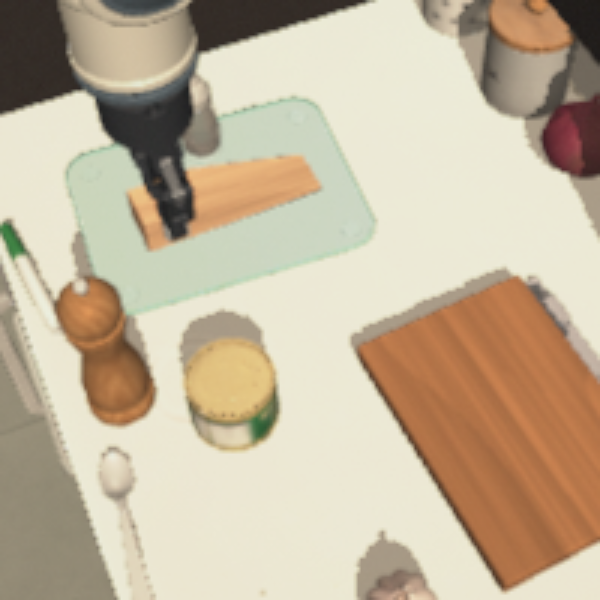

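The wedge hangs level over the glass at (225,200), clear of the shaker, and the oak board lies flat. I lower it slowly.

Call:
{"op": "carry_out", "data": {
  "increments": [
    [[0, 0, 0, 0, 0, 15, 0.7], [0, 0, 0, 0, 0, 25, 0.7], [0, 0, 0, 0, 0, 29, 0.7], [0, 0, 0, 0, 0, 31, 0.7], [0, 0, 0, 0, 0, 32, 0.7], [0, 0, 0, 0, 0, 32, 0.7], [0, 0, 0, 0, 0, 32, 0.7]]
  ]
}}

```text
time_s: 18.12
position: [0.4838, 0.1504, 0.0185]
eef_rot: [-3.142, -0.0, 0.0]
force: [0.9, 0.1, -2.0]
width: 0.0449
grasp_force: 61.9
```

Call:
{"op": "carry_out", "data": {
  "increments": [
    [[0, 0, 0, 0, 0, 1, 0.7], [0, 0, 0, 0, 0, 2, 0.7], [0, 0, 0, 0, 0, 2, 0.7], [0, 0, 0, 0, 0, 2, 0.7]]
  ]
}}

```text
time_s: 18.62
position: [0.4838, 0.1504, 0.0167]
eef_rot: [-3.142, -0.0, 0.0]
force: [-3.4, -0.9, 11.8]
width: 0.0452
grasp_force: 63.4
```

In contact. I release slowly and lift.

Call:
{"op": "carry_out", "data": {
  "increments": [
    [[0, 0, 0, 0, 0, -0.5, 0.3], [0, 0, 0, 0, 0, -0.5, -0.1], [0, 0, 0, 0, 0, -0.5, -0.4], [0, 0, 0, 0, 0, -0.5, -0.7], [0, 0, 0, 0, 0, -0.5, -0.7], [0, 0, 0, 0, 0, -30, -0.7], [0, 0, 0, 0, 0, -80, -0.7], [0, 0, 0, 0, 0, -130, -0.7], [0, 0, 0, 0, 0, -180, -0.7], [0, 0, 0, 0, 0, -200, -0.7], [0, 0, 0, 0, 0, -200, -0.7], [0, 0, 0, 0, 0, -200, -0.7]]
  ]
}}

```text
time_s: 20.12
position: [0.4832, 0.1503, 0.2154]
eef_rot: [3.141, 0.001, -0.0]
force: [1.1, -0.5, -0.9]
width: 0.0727
grasp_force: 0.0
```

```bash
python3 oak.py; python3 - <<'E'
from h import *
a,_,_=snap('side');b,_,_=snap('scene')
cv2.imwrite('pics/f.png',np.hstack([cv2.resize(a[90:290,140:340,::-1],(400,400)),cv2.resize(b[140:300,100:260,::-1],(400,400))]))
E
```

```text
oak angle -0.001052445294291948 med z 0.02450973475642959Traceback (most recent call last):
  File "oak.py", line 7, in <module>
    print('wedge top min x',np.percentile(p[m][:,0],[0,2]),m.sum())
                            ~~~~~~~~~~~~~^^^^^^^^^^^^^^^^^
    return _quantile_unchecked(
        a, q, axis, out, overwrite_input, method, keepdims, weights)
    return _ureduce(a,
                    func=_quantile_ureduce_func,
    ...<5 lines>...
                    overwrite_input=overwrite_input,
                    method=method)
    r = func(a, **kwargs)
    result = _quantile(arr,
                       quantiles=q,
    ...<2 lines>...
                       out=out,
                       weights=wgt)
    slices_having_nans = np.isnan(arr[-1, ...])
                                  ~~~^^^^^^^^^
IndexError: index -1 is out of bounds for axis 0 with size 0
```

View pics/f.png

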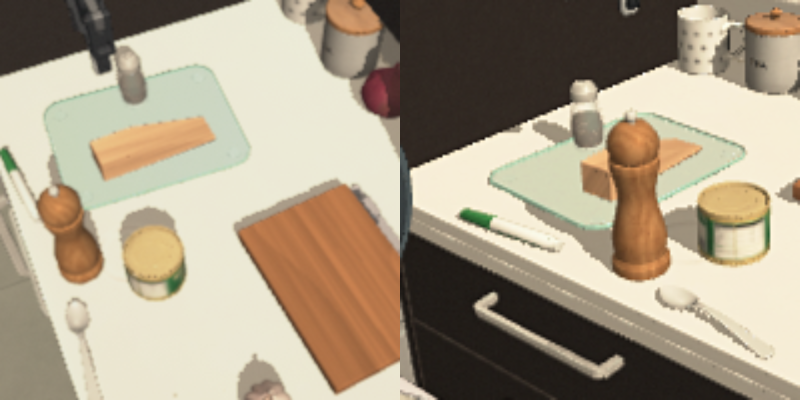

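The wedge lies flat at (155,145) and the shaker stands at (132,85), both on the glass. The oak board is down, the tin, garlic and mill are in place, and the arm is clear.

```bash
python3 -c "
from h import *
print(env.finish_job())"
```

```text
the job is handed in; nothing more can be done
None
```

The job is handed in, though no verdict came back: in the final pictures the shaker stands upright and the wedge lies flat on the glass board, the oak board is fully down, and the tin, garlic and mill look unmoved.

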